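# Run a thread tap down a limed-up brass valve body

## Task

Lock the clamp by pressing its lever all the way down. Then run the thread tap into the brass valve body to full depth with its crank grip: clockwise for up to half a turn until you feel it bind, a quarter turn back to free it, and again, until the tap's collar sits on the brass; stop as soon as it binds or seats and never force it. Then let go, and leave everything else on the counter where it is.

Things in the scene. Friction and masses are not known exactly. Their poses are not given: they have to be found in the camera images.
- clamp: grey clamp block 104 x 104 x 50 mm, fixed on the counter, with a foot 160 mm long (x) and 10 mm high, and two dark jaws on top, to 80 mm height, holding the brass valve body. Origin: centre of its underside, on the tap's axis; z up. Its lever is on its -y side.
- clamp_lever (a joint): rad: 0 = raised (51 degrees above level), 0.9 = fully down (level, locked); starts at 0 to 0.2. A steel arm 12 mm thick, 100 mm long, pivoted at y = -65, z = 45 mm in the clamp's frame (pivot along its x), pointing outward to -y, with a black ball at its end. 2 to 5 N pressed down on it move it; it stays where it is left.
- lever_ball (a point): centre of the lever's black ball (24 mm across); at (0, -165, 45) mm in the clamp's frame when the lever is fully down.
- fitting: brass valve body upright in the clamp, does not move: 50 mm across, side stubs along x (100 mm overall), flat top face 95 mm above the counter; origin and axes as the clamp's. At a bind or at full depth the push needed at the grip climbs some 10 N within 3 to 7 mm of its travel; more than about 18 N in all at the grip breaks the tap.
- tap (a joint): turn of tap and wrench, rad: 0 at the start, grows clockwise seen from above (sinks 1.8 mm a turn). Binds at places that vary: first at 2.35 to 2.85; backed off 1.35 or more from there (a quarter turn is 1.57) it is freed and next binds at 3.9 to 4.4; backed off so again it runs to full depth at about 5.85. Backed off much less, it binds at the same place.
- tap_axis (a point): point on the tap's upright axis, at the height of the middle of the wrench bar (145 mm above the counter); does not turn. Turning into fresh thread takes about 4 N at the grip, turning back or over cleared thread under 1.5 N. The tap stays where it is left.
- grip_mid (a point): middle of the crank grip, 179 mm up: an upright black sleeve 18 mm across, from 154 to 202 mm high, spinning freely on its pin, 70 mm from the tap's axis at one end of the wrench bar (12 mm round, centre 145 mm high; plain arm of 54 mm on the other side). Only the grip stands above the bar. At tap = 0 it lies to the clamp's +y.
- lock_nut: loose brass lock nut (ring), 38 mm across, 9 mm high; origin under its centre
- spanner: loose steel spanner, 170 mm long; origin under its middle
- mug: loose white mug, 76 mm across, 85 mm high; origin under its centre
- elbow: loose brass pipe elbow, about 50 mm, 28 mm high; origin under its corner
- screwdriver: loose screwdriver, 190 mm long; origin under its middle
- bleach: loose small white bottle with a red cap, 48 mm across, 130 mm high; origin under its centre
- cross_handle: loose steel cross handle of a water tap, 70 mm across, 22 mm high; origin under its centre
Things that resemble listed ones, but are neither listed nor needed, are in the scene too. What is shaped like the clamp but green is not meant.

How it is judged:
By the outcome, as a careful person would: the job done as asked, in the order asked, and still so for the second after the job is handed in, with the robot touching nothing.
It also fails if it takes over 70 s, if anything falls off the work surface, if the arm or the gripper's body presses on something with over 40 N, if the wrist force passes 120 N, or if a joint passes its speed limit or range.

## Robot

A 6-joint arm with a two-finger parallel gripper is mounted at the origin on the work surface. World frame = base frame: x ahead of the robot, y to its left, z up, the work surface at z = 0. Lengths are in m, angles in degrees, forces in N, time in s.
With the tool pointing down it reaches from about 0.35 to 0.875 m from the base axis. Payload 15.5 kg.
Tool frame: the origin (TCP) lies at the very end of the fingers, on their centre line; the grasp point (between the pads) lies 19 mm behind it; z points along the fingers, y is the line along which they close (so a half turn about z gives the same grasp; the last joint's range is limited). The gripper opens to 85 mm and grips with 20 to 120 N. Pads are 22 mm wide; open, the fingers measure 114 mm over their backs; the gripper's body (76 mm by 85 mm) begins 54 mm behind the grasp point. The pads swing forward as they close: fully open they stand 13 mm farther back than shut.
Start: joints at [69.872, 28.281, 77.091, -0, 74.628, -5.472], TCP at [0.158, 0.605, 0.231] pointing down, gripper open.
Joint ranges: [-166.48, 166.48], [-47.26, 123.95], [12.59, 153.08], [-70.14, 250.14], [6.76, 159.57], [-176.63, 176.63]. Speed limits (degrees/s): [108.29, 108.29, 147.25, 172.46, 172.46, 172.46].

## Interface

Orientations are given as [roll, pitch, yaw] about the fixed x, y, z axes, in that order (R = Rz(yaw) Ry(pitch) Rx(roll)).
In Python, from cell import bot, cams, models gives the robot as it stands. Calls block until the motion is done:
- bot.move_ptp(position, orientation): joint-space move of the TCP to a pose.
- bot.line_to(position, rot=None, velocity=0.15): straight line of the TCP; rot=None keeps the orientation; velocity is the mean speed in m/s.
- bot.set_joints(angles): joint-space move.
- bot.grip(opening, force=None): finger opening in m; force is the grip in N (None keeps the last); returns when the fingers have stopped.
- bot.pause(seconds).
- bot.ik(position, orientation): joint angles nearest the present ones, or None.
- bot.get_state(): the state.
- cams.read_camera(name): name is "scene" or "side" or "wrist"; returns the picture (480x640x3 uint8, blue, green, red); there is no depth.
- cams.get_calibration(name): a dict with "intrinsics" (3x3 intrinsics, pixels), "dist_coeffs" ([k1, k2, p1, p2, k3] as OpenCV has them; the pictures are not rectified), "camera_from_world" (4x4, takes a point from world to camera coordinates). Camera axes: x right, y down, z forward; pixel columns grow to the right and rows downward; lengths in m; the calibration is good to about 2 mm. A picture is of the moment at which its call begins: read the wrist's pose just before it. get_calibration takes no time and is no camera call; for the wrist camera it gives the pose at the moment of the call.
A pose or a line that the arm cannot do raises bot.Unreachable and nothing moves.
- bot.finish_job(): hands the job in; it is judged then, once.
Trained networks look in the newest picture that a camera, given by its name, has taken for a name from the list of things; names that differ only in an ending like _2 or _b are one class to them, and where a whole thing is asked for, a point or a joint stands for the part that bears it (a point fixed in the world has none). Each returns a list of dicts, best first, with "p" (0 to 1); they miss things now and then, are a little off and sometimes report something else, mostly with a low value. They report only what shows in the picture. A call takes as long as a camera call. They do not tell look-alikes from the thing itself.
- models.trace(name, camera): "region" (480x640 bool, what is visible of it).
- models.pinpoint(name, camera): "location" ([x, y, z] in m, in world coordinates, good to about 4 mm: a listed point, or the origin of a listed thing).
The state is a dict: "time": time; "joint_positions": joint angles; "qd": joint speeds; "joint_efforts": joint torques, N m; "tool_pos": TCP position; "ee_rot": TCP orientation; "contact_force": force on the tool from outside, world axes, zero at the start; "ft_torque": the same for the moment, N m; "width": finger opening in m; "grip_force": force on a finger pad.
Only numpy, scipy, OpenCV 4.12 (cv2) and the standard library are available. Lean on these libraries where they do the work, as an engineer would, in place of code of your own. Each camera call takes 0.05 s, during which the arm holds its last target. There are 200 camera calls.

## Working session

There is one attempt and no reset: what is moved stays moved. The work goes in short steps, each a Python script; the robot and the scene stay as the last script left them, time stands still between calls to the robot, and variables do not carry over. Pictures are saved under pics/ and viewed, at most 10 in all, crops included, and the job is handed in when it is done.

```bash
mkdir -p pics; ls; python3 - <<'E'
from cell import bot,cams,models
import cv2,numpy as np
ims=[]
for c in ["scene","side"]:
    im=cams.read_camera(c); cv2.imwrite(f"pics/{c}0.png",im)
    for n in ["clamp","lever_ball","tap_axis","grip_mid","fitting"]:
        print(c,n,[(np.round(d["location"],3).tolist(),round(d["p"],2)) for d in models.pinpoint(n,c)])
print(bot.get_state())
E
```

```text
pics
scene clamp [([0.527, -0.111, -0.001], 0.97), ([0.369, 0.231, -0.0], 0.58)]
scene lever_ball [([0.36, 0.106, 0.123], 0.72), ([0.545, -0.248, 0.116], 0.54)]
scene tap_axis [([0.534, -0.108, 0.143], 0.9), ([0.372, 0.23, 0.145], 0.86)]
scene grip_mid [([0.528, -0.043, 0.18], 0.94), ([0.377, 0.301, 0.181], 0.73)]
scene fitting [([0.537, -0.111, 0.003], 0.86)]
side clamp [([0.368, 0.232, -0.001], 0.91), ([0.531, -0.113, 0.0], 0.88)]
side lever_ball [([0.36, 0.102, 0.124], 0.48), ([0.54, -0.245, 0.114], 0.45)]
side tap_axis [([0.367, 0.226, 0.148], 0.94), ([0.532, -0.11, 0.143], 0.6), ([0.373, -0.051, 0.006], 0.52)]
side grip_mid [([0.376, 0.3, 0.181], 0.79), ([0.524, -0.043, 0.175], 0.69)]
side fitting [([0.53, -0.111, -0.004], 0.6)]
{'time': 0.6, 'joint_positions': array([ 6.98712480e+01,  2.82806484e+01,  7.70928759e+01,  1.41362784e-03,
        7.46282106e+01, -5.47110257e+00]), 'qd': array([-0.00394762,  0.04216249, -0.01244554, -0.01759222,  0.0207238 ,
       -0.05086338]), 'joint_efforts': array([-9.87505082e-04, -8.81679511e+01, -3.84153092e+01,  1.92960459e-05,
        6.43359417e-04,  3.38462758e-05]), 'tool_pos': array([0.15812937, 0.60465092, 0.2312746 ]), 'ee_rot': array([-1.79998403e+02, -1.52224910e-03,  1.65341976e+02]), 'contact_force': array([-0.55427187,  0.00180989, -0.13063402]), 'ft_torque': array([ 0.05946569, -0.02490094,  0.01067409]), 'grip_force': 0.0, 'width': 0.08519484908378525}
```

View pics/scene0.png

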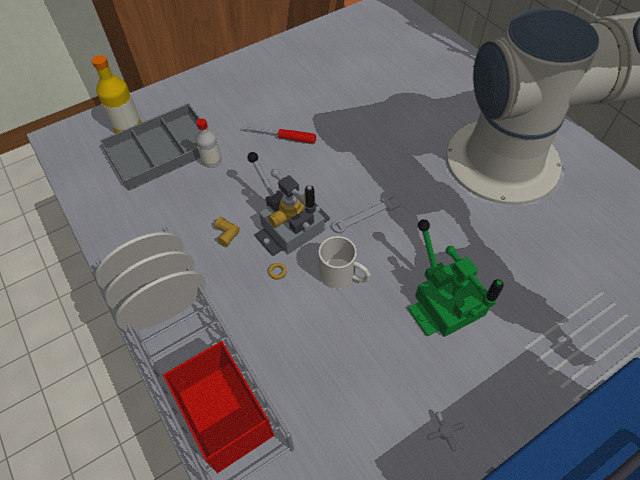

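View pics/side0.png

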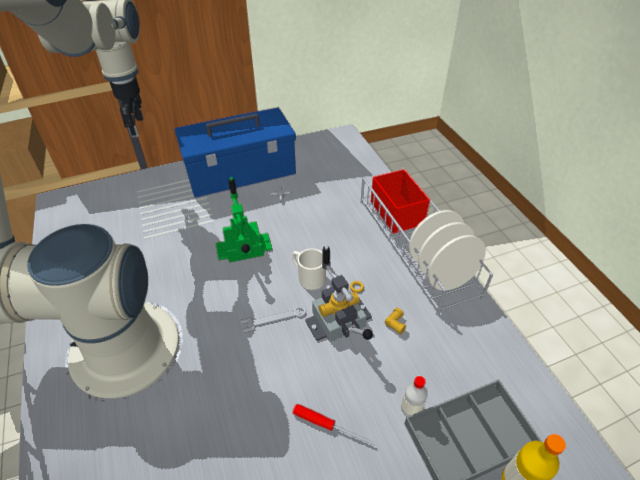

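The grey clamp is at about (0.531, -0.111) with yaw around 4.5°. In the scene picture its grip is at (310,195) and its ball at (253,157). The green clamp at (450,290) is the decoy. The mug at (338,262) is lower than the crank sweep.

```bash
cat > h.py <<'E'
from cell import bot,cams,models
import numpy as np, cv2
def F(): return np.array(bot.get_state()["contact_force"])
def T(): return bot.get_state()["time"]
def far(p,yaw):   # joints for tool-down pose, j6 on its negative side (room for a clockwise turn)
    q=np.array(bot.ik(p,[180,0,yaw])); 
    while q[5]>-10: q[5]-=360
    while q[5]<-370: q[5]+=360
    return q
E
python3 - <<'E'
from h import *
s=bot.get_state(); p=s["tool_pos"]
print("t",T())
for n in ["mug","bleach","elbow"]:
    print(n,[np.round(d["location"],3).tolist() for d in models.pinpoint(n,"scene")][:2])
bot.line_to([p[0],p[1],0.33],velocity=0.3)
t=[0.54,-0.20,0.33]
for yaw in (252,): 
    q=far(t,yaw); print(np.round(q,1))
if abs(q[5])<174: bot.set_joints(q)
bot.grip(0.0,40)
s=bot.get_state();print("t",s["time"],s["tool_pos"],s["ee_rot"],s["joint_positions"],s["contact_force"])
im=cams.read_camera("wrist"); cv2.imwrite("pics/w1.png",im)
for n in ["clamp","lever_ball","tap_axis","grip_mid"]:
    print(n,[(np.round(d["location"],4).tolist(),round(d["p"],2)) for d in models.pinpoint(n,"wrist")])
E
```

```text
t 0.6
mug [[0.518, 0.04, -0.0]]
bleach [[0.592, -0.392, -0.001]]
elbow [[0.648, -0.171, -0.001]]
[ -26.3   19.7   75.7   -0.    84.7 -188.3]
t 1.9917 [0.15812581 0.60464893 0.33000213] [ 1.79999783e+02 -8.99099881e-04  1.65342470e+02] [ 6.98717336e+01  2.41085814e+01  6.86162466e+01  9.16706549e-04
  8.72750419e+01 -5.47078038e+00] [-0.36351994  0.84201871  1.16726128]
clamp [([0.3669, 0.2272, -0.0019], 0.55)]
lever_ball []
tap_axis []
grip_mid []
```

```bash
python3 - <<'E'
from h import *
q=far([0.54,-0.20,0.33],230); print(np.round(q,1))
bot.set_joints(q)
s=bot.get_state();print("t",s["time"],s["tool_pos"],s["ee_rot"],s["joint_positions"],s["contact_force"],s["width"])
im=cams.read_camera("wrist"); cv2.imwrite("pics/w1.png",im)
for n in ["clamp","lever_ball","tap_axis","grip_mid"]:
    print(n,[(np.round(d["location"],4).tolist(),round(d["p"],2)) for d in models.pinpoint(n,"wrist")])
for c in ["scene","side"]:
  cams.read_camera(c)
  for n in ["lever_ball","tap_axis","grip_mid"]:
    print(c,n,[(np.round(d["location"],4).tolist(),round(d["p"],2)) for d in models.pinpoint(n,c)])
E
```

```text
[ -26.3   19.7   75.7    0.    84.7 -166.3]
t 5.3583 [ 0.54016824 -0.19950199  0.33000558] [ 1.79997001e+02  6.46283058e-03 -1.29971656e+02] [-2.62158358e+01  1.96827769e+01  7.56667354e+01  7.02104675e-03
  8.46518635e+01 -1.66244834e+02] [ 0.33774433 -0.57965783 -0.02054539] 3.7873047993056526e-06
clamp [([0.5328, -0.1052, 0.0031], 0.66), ([0.3664, 0.2277, -0.0028], 0.56)]
lever_ball [([0.3571, 0.1073, 0.1252], 0.67), ([0.5433, -0.245, 0.1182], 0.66)]
tap_axis [([0.5309, -0.1122, 0.1434], 0.83)]
grip_mid [([0.521, -0.0412, 0.1758], 0.62)]
scene lever_ball [([0.5444, -0.2485, 0.1166], 0.85), ([0.3596, 0.1086, 0.1228], 0.65)]
scene tap_axis [([0.5334, -0.1074, 0.1457], 0.85), ([0.3705, 0.2262, 0.1452], 0.59)]
scene grip_mid [([0.3766, 0.2957, 0.181], 0.74), ([0.531, -0.0444, 0.1771], 0.71)]
side lever_ball [([0.3579, 0.1014, 0.1244], 0.59), ([0.5412, -0.247, 0.1115], 0.56)]
side tap_axis [([0.3699, 0.2252, 0.1495], 0.95), ([0.5316, -0.11, 0.1431], 0.84)]
side grip_mid [([0.3751, 0.2985, 0.1828], 0.79), ([0.5227, -0.0443, 0.1787], 0.74), ([0.6475, -0.1759, 0.0015], 0.54)]
```

View pics/w1.png

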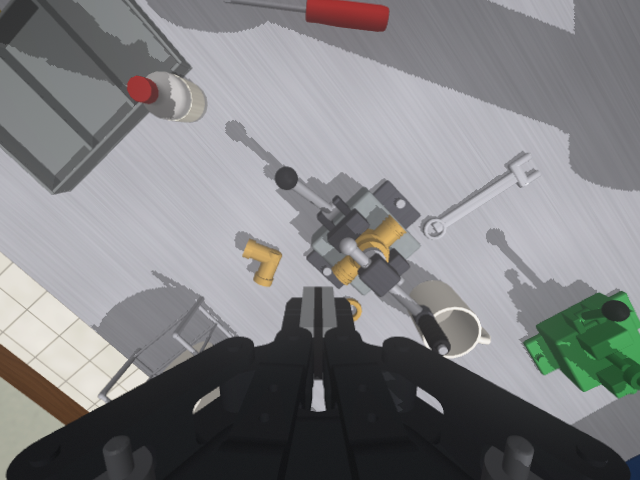

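The wrist picture shows the ball at (286,178), the axis near (350,247) and the grip at (432,330), which agrees with the networks. Next I press the lever along its arc.

```bash
cat >> h.py <<'E'
AX=np.array([0.532,-0.110]); YW=np.radians(5.)
out=np.array([np.sin(YW),-np.cos(YW)])
E
python3 - <<'E'
from h import *
def tip(a): 
    a=np.radians(a); return np.r_[AX+out*(0.065+0.1*np.cos(a)),0.045+0.1*np.sin(a)+0.012]
p=tip(47); bot.line_to(p+[0,0,0.03],velocity=0.25)
f0=F(); bot.line_to(p,velocity=0.1); log=[]
for a in range(44,-1,-4):
    t0=T();bot.line_to(tip(a),velocity=0.06); f=F()-f0; log.append((a,*np.round(f,1),round(T()-t0,2)))
    if abs(f).max()>25: break
print(*log,sep="\n")
for i in range(8):
    if (F()-f0)[2]>14: break
    p=bot.get_state()["tool_pos"]; 
    bot.line_to(np.r_[tip(0)[:2],tip(0)[2]-0.001*(i+1)],velocity=0.03); print(bot.get_state()["tool_pos"],np.round(F()-f0,1))
E
```

```text
(44, np.float64(0.6), np.float64(-1.9), np.float64(1.3), 0.25)
(40, np.float64(1.4), np.float64(-2.5), np.float64(2.5), 0.27)
(36, np.float64(1.9), np.float64(-2.1), np.float64(1.9), 0.27)
(32, np.float64(0.3), np.float64(-0.7), np.float64(-0.0), 0.27)
(28, np.float64(-0.2), np.float64(-0.0), np.float64(-0.2), 0.27)
(24, np.float64(-0.5), np.float64(-0.5), np.float64(-1.0), 0.27)
(20, np.float64(0.4), np.float64(-0.3), np.float64(-0.4), 0.27)
(16, np.float64(0.3), np.float64(-0.8), np.float64(-0.3), 0.27)
(12, np.float64(0.7), np.float64(-0.3), np.float64(-0.1), 0.27)
(8, np.float64(-0.4), np.float64(-1.1), np.float64(-0.4), 0.27)
(4, np.float64(0.4), np.float64(0.6), np.float64(-1.1), 0.27)
(0, np.float64(0.8), np.float64(-1.4), np.float64(2.0), 0.27)
[ 0.54679804 -0.27466646  0.05643185] [-0.4 -0.9 10.2]
[ 0.54694099 -0.2747227   0.05609725] [-1.9  1.3 21.6]
```

```bash
python3 - <<'E'
from h import *
p=bot.get_state()["tool_pos"]; bot.line_to(p+[0,0,0.10],velocity=0.3)
for c in ["scene","side","wrist"]:
  im=cams.read_camera(c)
  if c=="side": cv2.imwrite("pics/s2.png",cv2.resize(im[220:400,240:480],None,fx=3,fy=3))
  for n in ["lever_ball"]:
    print(c,n,[(np.round(d["location"],4).tolist(),round(d["p"],2)) for d in models.pinpoint(n,c)])
print(T(),F())
E
```

```text
scene lever_ball [([0.3614, 0.1064, 0.123], 0.76), ([0.5449, -0.2756, 0.0461], 0.47)]
side lever_ball [([0.5471, -0.2777, 0.0396], 0.79), ([0.3583, 0.1006, 0.1216], 0.39), ([0.6238, -0.0299, 0.003], 0.25)]
wrist lever_ball [([0.549, -0.2763, 0.047], 0.93), ([0.5341, -0.1062, 0.0016], 0.43)]
11.775 [-0.39001698 -0.63055558 -1.27297076]
```

View pics/s2.png

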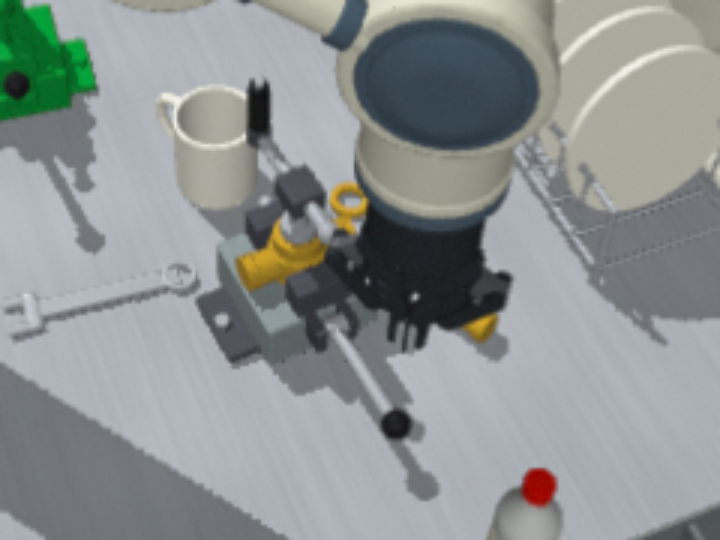

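The lever is down: the ball is at (395,424) in the crop and measures about 45 mm high. Now the crank grip, caged loosely.

```bash
cat >> h.py <<'E'
def pose(t):
    a=YW+np.pi/2-t
    yaw=275-np.degrees(t)-max(0,25*(1-t))
    return np.r_[AX+0.07*np.array([np.cos(a),np.sin(a)]),0.158], [180,0,(yaw+180)%360-180]
def force(t,f0,n=3):
    """(push against clockwise motion, radial) averaged over n readings"""
    f=[]
    for i in range(n):
        f.append(F()-f0)
        if i<n-1: bot.pause(0.015)
    f=np.mean(f,0); a=YW+np.pi/2-t
    return -f[:2]@np.array([np.sin(a),-np.cos(a)]), f[:2]@np.array([np.cos(a),np.sin(a)])
def go(t,v): p,r=pose(t); bot.line_to(p,rot=r,velocity=v)
def turn(t,tend,fine,f0,lim=9.0):
    """clockwise; steps coarse up to fine, then 1.4 mm; stops when push > lim"""
    log=[]
    while t<tend-1e-6:
        d=0.02 if t>=fine-1e-6 else min(0.14,fine-t)
        t=min(t+d,tend); go(t,0.06 if d>0.03 else 0.03)
        ft,fr=force(t,f0); log.append((round(t,2),round(ft,1),round(fr,1)))
        if ft>lim: break
    print(*log); print("stopped at",round(t,3),"time",T()); return t
def back(t,tend,f0):
    log=[]
    while t>tend+1e-6:
        t=max(t-0.16,tend); go(t,0.09); ft,fr=force(t,f0,1); log.append((round(t,2),round(ft,1),round(fr,1)))
        if abs(ft)>10: print("ABORT"); break
    print(*log); print("back at",round(t,3),"time",T()); return t
E
python3 - <<'E'
from h import *
p=bot.get_state()["tool_pos"]; bot.line_to([p[0],p[1],0.27],velocity=0.3)
p,r=pose(0); bot.grip(0.05,30)
bot.line_to(p+[0,0,0.11],rot=r,velocity=0.25)
print(bot.get_state()["joint_positions"])
cams.read_camera("wrist")
for n in ["tap_axis","grip_mid"]: print(n,[(np.round(d["location"],4).tolist(),round(d["p"],2)) for d in models.pinpoint(n,"wrist")],p)
bot.line_to(p,velocity=0.15); f0=np.mean([F() for _ in range(3) if bot.pause(0.02) is None],0)
bot.grip(0.024); print("f0",f0,"now",F()-f0,"w",bot.get_state()["width"],T())
np.save("f0.npy",f0)
im=cams.read_camera("wrist"); cv2.imwrite("pics/w3.png",im)
E
```

```text
[-1.09292006e+01  1.83136130e+01  8.77812285e+01 -1.69941516e-02
  7.38919593e+01 -1.70877899e+02]
tap_axis [([0.5313, -0.1144, 0.1461], 0.63)] [ 0.5258991  -0.04026637  0.158     ]
grip_mid [([0.5235, -0.0427, 0.1756], 0.97)] [ 0.5258991  -0.04026637  0.158     ]
f0 nan now [nan nan nan] w 0.024146725803642296 15.3833
  return _methods._mean(a, axis=axis, dtype=dtype,
  ret = ret.dtype.type(ret / rcount)
```

View pics/w3.png

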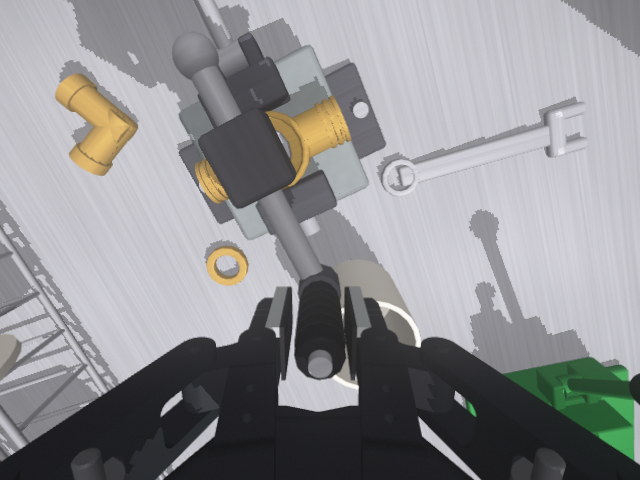

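The sleeve at (320,330) sits centred between the pads. Now the first run to the bind.

```bash
sed -i 's/^AX=.*; YW/AX=np.array([0.5318,-0.1108]); YW/' h.py; python3 - <<'E'
from h import *
f=[]
for _ in range(5): f.append(F()); bot.pause(0.02)
f0=np.mean(f,0); np.save("f0.npy",f0); print(f0)
t=turn(0,2.9,2.24,f0)
E
```

```text
[-0.05135966 -0.21997202 -0.27683357]
(0.14, np.float64(1.6), np.float64(0.9)) (0.28, np.float64(1.5), np.float64(0.8)) (0.42, np.float64(1.6), np.float64(0.6)) (0.56, np.float64(1.7), np.float64(0.6)) (0.7, np.float64(1.6), np.float64(0.7)) (0.84, np.float64(1.9), np.float64(-0.2)) (0.98, np.float64(2.4), np.float64(-0.1)) (1.12, np.float64(1.7), np.float64(0.2)) (1.26, np.float64(1.4), np.float64(0.4)) (1.4, np.float64(2.2), np.float64(0.1)) (1.54, np.float64(1.7), np.float64(-0.0)) (1.68, np.float64(1.9), np.float64(0.3)) (1.82, np.float64(2.0), np.float64(0.0)) (1.96, np.float64(1.8), np.float64(-0.2)) (2.1, np.float64(1.8), np.float64(0.4)) (2.24, np.float64(1.7), np.float64(-0.0)) (2.26, np.float64(4.3), np.float64(-0.4)) (2.28, np.float64(5.0), np.float64(-0.0)) (2.3, np.float64(4.7), np.float64(0.1)) (2.32, np.float64(4.3), np.float64(-0.1)) (2.34, np.float64(3.8), np.float64(0.1)) (2.36, np.float64(4.1), np.float64(-0.1)) (2.38, np.float64(4.7), np.float64(-0.2)) (2.4, np.float64(4.1), np.float64(0.2)) (2.42, np.float64(4.2), np.float64(0.3)) (2.44, np.float64(4.9), np.float
[... 292 characters left out ...]
64(-0.1)) (2.6, np.float64(4.5), np.float64(-0.2)) (2.62, np.float64(4.1), np.float64(0.0)) (2.64, np.float64(4.0), np.float64(0.0)) (2.66, np.float64(4.4), np.float64(0.0)) (2.68, np.float64(4.2), np.float64(-0.5)) (2.7, np.float64(3.9), np.float64(-0.2)) (2.72, np.float64(4.1), np.float64(-0.3)) (2.74, np.float64(4.5), np.float64(0.3)) (2.76, np.float64(4.0), np.float64(0.2)) (2.78, np.float64(4.7), np.float64(-0.3)) (2.8, np.float64(4.0), np.float64(-0.5)) (2.82, np.float64(4.5), np.float64(-0.1)) (2.84, np.float64(4.8), np.float64(-0.2)) (2.86, np.float64(5.0), np.float64(-0.1)) (2.88, np.float64(6.5), np.float64(-0.6)) (2.9, np.float64(7.1), np.float64(-0.9))
stopped at 2.9 time 30.4583
```

```bash
sed -i 's/min(0.14,fine-t)/min(0.25,fine-t)/; s/0.06 if d>0.03/0.1 if d>0.03/; s/t-0.16,tend); go(t,0.09)/t-0.28,tend); go(t,0.1)/' h.py; python3 - <<'E'
from h import *
f0=np.load("f0.npy"); print(T())
t=turn(2.9,3.0,2.9,f0,8.5)
t=back(t,t-1.67,f0); print(bot.get_state()["tool_pos"])
np.save("t.npy",t)
E
```

```text
30.4583
(2.92, np.float64(9.0), np.float64(-1.4))
stopped at 2.92 time 30.7417
(2.64, np.float64(0.3), np.float64(-0.5)) (2.36, np.float64(-0.1), np.float64(0.6)) (2.08, np.float64(0.6), np.float64(0.2)) (1.8, np.float64(-0.3), np.float64(0.8)) (1.52, np.float64(-0.5), np.float64(0.0)) (1.25, np.float64(-0.2), np.float64(1.0))
back at 1.25 time 33.325
[ 0.59607216 -0.08344299  0.15801372]
```

```bash
python3 - <<'E'
from h import *
f0=np.load("f0.npy"); t=float(np.load("t.npy"))
cams.read_camera("wrist"); g=models.pinpoint("grip_mid","wrist")[0]["location"]; d=np.linalg.norm(np.array(g[:2])-bot.get_state()["tool_pos"][:2])
print("grip",g,"off",d)
if d<0.02:
    t=turn(t,4.55,3.86,f0,8.5)
    np.save("t.npy",t)
E
```

```text
grip [0.595, -0.085, 0.1753] off 0.0018119685750914106
(1.5, np.float64(0.6), np.float64(0.1)) (1.75, np.float64(0.0), np.float64(0.2)) (2.0, np.float64(0.5), np.float64(-0.5)) (2.25, np.float64(0.1), np.float64(0.3)) (2.5, np.float64(0.3), np.float64(0.2)) (2.75, np.float64(-0.4), np.float64(-0.4)) (3.0, np.float64(1.3), np.float64(-0.5)) (3.25, np.float64(2.2), np.float64(-0.3)) (3.5, np.float64(1.5), np.float64(-0.8)) (3.75, np.float64(1.4), np.float64(-0.9)) (3.86, np.float64(1.9), np.float64(0.0)) (3.88, np.float64(4.7), np.float64(-0.7)) (3.9, np.float64(4.3), np.float64(-0.7)) (3.92, np.float64(4.1), np.float64(-0.2)) (3.94, np.float64(4.3), np.float64(-0.4)) (3.96, np.float64(4.0), np.float64(0.2)) (3.98, np.float64(3.7), np.float64(-0.3)) (4.0, np.float64(3.9), np.float64(-0.3)) (4.02, np.float64(3.4), np.float64(-0.2)) (4.04, np.float64(3.8), np.float64(-0.4)) (4.06, np.float64(4.2), np.float64(-0.1)) (4.08, np.float64(3.7), np.float64(-0.5)) (4.1, np.float64(4.3), np.float64(0.0)) (4.12, np.float64(3.8), np.float64(-0.1)) (4.14, np.float64(3.9), np.float64(-0.3)) (4.16, np.float64(4.0), np.float64(-0.5)) (4.18, np.float64(4.0), np.float64(-0.8)) (4.2, np.float64(3.8), np.float64(-0.2)) (4.22, np.float64(4.0), np.float64(-0.1)) (4.24, np.float64(3.8), np.float64(0.1)) (4.26, np.float64(3.7), np.float64(-0.0)) (4.28, np.float64(4.9), np.float64(-0.4)) (4.3, np.float64(5.2), np.float64(0.0)) (4.32, np.float64(6.5), np.float64(-0.6)) (4.34, np.float64(8.1), np.float64(0.0)) (4.36, np.float64(9.1), np.float64(-1.0))
stopped at 4.36 time 45.1333
```

```bash
python3 - <<'E'
from h import *
f0=np.load("f0.npy"); t=float(np.load("t.npy"))
t=back(t,t-1.67,f0)
cams.read_camera("wrist"); g=models.pinpoint("grip_mid","wrist"); p=bot.get_state()["tool_pos"][:2]
d=min([np.linalg.norm(np.array(x["location"][:2])-p) for x in g]+[9]); print("off",d)
np.save("t.npy",t)
if d<0.02:
    t=turn(t,6.1,5.76,f0,9.5); np.save("t.npy",t)
E
```

```text
(4.08, np.float64(-1.1), np.float64(-0.1)) (3.8, np.float64(0.4), np.float64(-0.9)) (3.52, np.float64(-0.3), np.float64(-0.1)) (3.24, np.float64(-0.4), np.float64(0.0)) (2.96, np.float64(-0.3), np.float64(-0.4)) (2.69, np.float64(-0.7), np.float64(0.5))
back at 2.69 time 47.7167
off 0.0021895089386138942
(2.94, np.float64(0.4), np.float64(0.1)) (3.19, np.float64(-0.2), np.float64(-0.1)) (3.44, np.float64(0.4), np.float64(-0.3)) (3.69, np.float64(-0.0), np.float64(-0.2)) (3.94, np.float64(-0.0), np.float64(0.3)) (4.19, np.float64(0.4), np.float64(0.2)) (4.44, np.float64(1.4), np.float64(0.2)) (4.69, np.float64(1.0), np.float64(-0.0)) (4.94, np.float64(1.3), np.float64(0.3)) (5.19, np.float64(1.0), np.float64(0.2)) (5.44, np.float64(1.5), np.float64(0.2)) (5.69, np.float64(1.2), np.float64(0.4)) (5.76, np.float64(2.3), np.float64(-0.1)) (5.78, np.float64(4.4), np.float64(0.5)) (5.8, np.float64(4.4), np.float64(0.2)) (5.82, np.float64(4.0), np.float64(0.3)) (5.84, np.float64(3.4), np.float64(0.4)) (5.86, np.float64(4.1), np.float64(0.3)) (5.88, np.float64(4.0), np.float64(0.3)) (5.9, np.float64(4.3), np.float64(-0.2)) (5.92, np.float64(5.4), np.float64(0.4)) (5.94, np.float64(7.3), np.float64(0.3)) (5.96, np.float64(8.7), np.float64(-0.1)) (5.98, np.float64(10.0), np.float64(0.5))
stopped at 5.98 time 56.4167
```

```bash
python3 - <<'E'
from h import *
bot.grip(0.045); p=bot.get_state()["tool_pos"]; bot.line_to(p+[0,0,0.12],velocity=0.25)
im=cams.read_camera("wrist"); cv2.imwrite("pics/w4.png",im)
cams.read_camera("scene"); 
for n in ["grip_mid","lever_ball","mug"]: print(n,[np.round(d["location"],3).tolist() for d in models.pinpoint(n,"scene")][:2])
print(T(),F(),bot.get_state()["tool_pos"])
E
```

```text
grip_mid [[0.5, -0.05, 0.172], [0.376, 0.297, 0.177]]
lever_ball [[0.545, -0.277, 0.044], [0.36, 0.107, 0.125]]
mug [[0.513, 0.044, 0.0]]
57.6333 [-0.5909054  -0.19914079 -0.67822317] [ 0.50534713 -0.04597324  0.27731014]
```

View pics/w4.png

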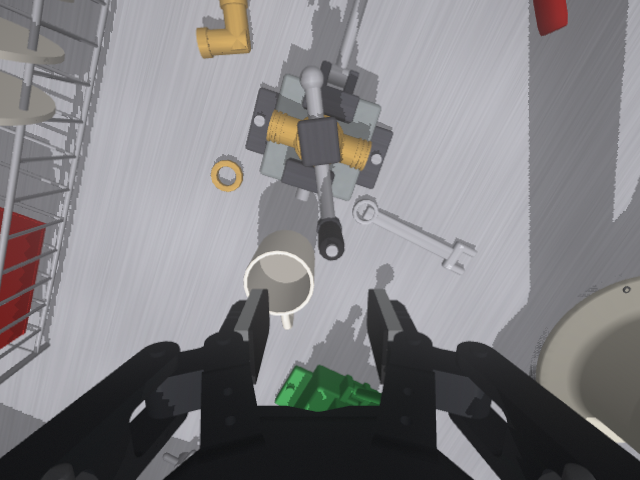

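The grip at (331,240) stands free at about 5.9 rad, the lever is down, and nothing else has moved. Handing in.

```bash
python3 -c "
from cell import bot
print(bot.finish_job())"
```

```text
the job is handed in; nothing more can be done
None
```

The clamp is locked and the tap is run to full depth, with two binds each backed off about a quarter turn and a peak push of about 10 N at the grip. I let go of the grip, and the job was handed in at about 58 s.

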